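# Store spice mills heavy end down

## Robot

A 6-joint arm with a two-finger parallel gripper is mounted at the origin on the work surface. World frame = base frame: x ahead of the robot, y to its left, z up, the work surface at z = 0. Lengths are in m, angles in rad, forces in N, time in s.
With the tool pointing down it reaches from about 0.35 to 0.925 m from the base axis. Payload 6.4 kg.
Tool frame: the origin (TCP) lies between the finger pads; the fingertips stand nose_length ahead of it and the grasp point (between the pads) lies 3 mm ahead of it (nose_length is the distance from the TCP to the fingertips, in m); z points along the fingers, y is the line along which they close (so a half turn about z gives the same grasp; the last joint's range is limited). The gripper opens to 94 mm and grips with 3 to 60 N. Pads are 16 mm wide; open, the fingers measure 119 mm over their backs; the gripper's body (75 mm by 177 mm) begins 78 mm behind the grasp point.
Start: joints at [-1.278, 0.245, 1.558, -0, 1.339, -0.174], TCP at [0.293, -0.58, 0.227] pointing down, gripper open.
Joint ranges: [-3.13, 3.13], [-1.02, 2.26], [0.13, 2.54], [-0.95, 4.09], [0.21, 2.88], [-2.74, 2.74]. Speed limits (rad/s): [2.57, 2.57, 3.14, 3.14, 3.14, 3.14].

## Interface

Orientations are given as a unit quaternion [x, y, z, w].
In Python, from plant import state, grab_frame, camera_model, close_job, nose_length gives the robot as it stands. The module is installed in compiled form; this text tells all that it offers.
- The arm moves only by the tool drive_tool, never from a script. Its arguments are lists of equal length, an entry for each row: "translation": the shift along the tool's x, y, z in units of 60 mm (1.0 is 60 mm), a list of three; "spin": the turn about the tool's z in units of 10 degrees (1.0 is 10 degrees); "claw": the closure, from 0 (fully open) to 1 (shut). A call has 1 to 12 rows; each row is the pose to reach, as a shift and turn from the pose commanded when the call began, along the tool's axes at that moment; what a row does not reach only later rows make up. A row lasts 1/8 s, in which the tool goes at most 62.5 mm and 10.7 degrees, less where a joint would pass 70% of its speed; a pose out of reach is approached as far as the arm can. A call with a gripper value outside its range is refused whole. The fingers move at their own pace and stop on an object; "squeeze" is the grip in N (left out, the last holds). Time passes only in rows, so rows that repeat a pose let the fingers close. It gives the time, the measured TCP pose, the force, the opening and the grip force at its end, in the units of the state.
- state(): the state, without advancing time (a new reading comes with each control period).
- grab_frame(name): name is "scene" or "top" or "wrist"; returns (picture, depth): 400x640x3 uint8, red, green, blue; 400x640 float32, m along the optical axis (not along the pixel's ray), 0 where there is no reading.
- camera_model(name): a dict with "K" (3x3 intrinsics, pixels), "extrinsics" (4x4, takes a point from world to camera coordinates); the wrist camera has in their place "T_tool_cam" (4x4, takes a point from camera to tool coordinates, whose origin is the TCP and whose axes are the flange's). Camera axes: x right, y down, z forward; pixel columns grow to the right and rows downward; lengths in m; the calibration is good to about 2 mm. A picture is of the moment at which its call begins: read the wrist's pose just before it. camera_model takes no time and is no camera call.
- close_job(): hands the job in; it is judged then, once.
The state is a dict: "clock": time; "q": joint angles; "joint_velocities": joint speeds; "effort": joint torques, N m; "tcp_pos": TCP position; "tool_rot": TCP orientation; "force": force on the tool from outside, world axes, zero at the start; "ft_torque": the same for the moment, N m; "gripper_width": opening from 0.0 (shut) to 1.0 (fully open); "finger_force": force on a finger pad.
Only numpy, scipy, OpenCV 4.12 (cv2) and the standard library are available. Lean on these libraries where they do the work, as an engineer would, in place of code of your own. Each camera call takes 0.05 s, during which the arm holds its last target. There are 200 camera calls.

## Task

Three spice mills that look alike at both ends lie piled on the chopping board, and each has a heavy motor hidden in one end, which you can only feel by lifting it at its middle. Lay all three on the sloping rack, one to a slot, flat on the bed with the heavy end down against the foot ledge, and let go of them. Do not drop a mill on the way, and leave the oil bottle, the mug and the jar where they stand.

Things in the scene. Friction and masses are not known exactly. Their poses are not given: they have to be found in the camera images.
- mill_a_mid (a point): mill A, lying flat on the board beside mill B, under mill C: square spice mill 160 mm long, 42 x 42 mm, steel middle, black cap and thin copper line at both ends, about 0.42 kg. The point is its centre; x runs along its length, z up at the start. Its hidden 0.25 kg motor sits 54 mm from the middle, nearer either end, drawn anew in every start whatever the axes say.
- mill_b_mid (a point): mill B: like mill A in all, with its own hidden heavy end; lies flat beside mill A, their middles 84 to 104 mm apart. The motor cannot be seen; lifted level at mid-length, a mill twists the gripper by about 0.12 N m towards its heavy end.
- mill_c_mid (a point): mill C: like mill A in all, with its own hidden heavy end; it lies flat across the tops of mills A and B, roughly square to them.
- board: fixed wooden chopping board 220 (x) x 260 (y) x 18 mm high; origin under its centre, on the counter. The mills lie on it.
- rack: fixed light-wood sloping rack on steel legs; origin on the counter under its middle, x away from the robot. Bed 260 mm wide, 175 mm long, rising 35 degrees; foot ledge 26 mm high. Slots 80 mm apart; only blocks 18 mm high, reaching 34 mm up from the ledge, part them and leave 52 mm for a 42 mm mill; above those the bed is flat, with dark lines.
- slot_left (a point): the left (+y) slot of the rack, seen from the robot. The point lies on the bed's surface at the foot ledge, midway across the slot; x runs straight up the slope (35 degrees above level, away from the robot), z square out of the bed, y across to the left. A stored mill lies flat on the bed, lower end at the ledge: its centre at x 80, z 21 mm.
- slot_mid (a point): the middle slot of the rack, seen from the robot. The point lies on the bed's surface at the foot ledge, midway across the slot; x runs straight up the slope (35 degrees above level, away from the robot), z square out of the bed, y across to the left. A stored mill lies flat on the bed, lower end at the ledge: its centre at x 80, z 21 mm.
- slot_right (a point): the right (-y) slot of the rack, seen from the robot. The point lies on the bed's surface at the foot ledge, midway across the slot; x runs straight up the slope (35 degrees above level, away from the robot), z square out of the bed, y across to the left. A stored mill lies flat on the bed, lower end at the ledge: its centre at x 80, z 21 mm.
- oil_mid (a point): loose green glass oil bottle 200 mm tall, 56 mm across, standing beside the board; the point is its centre, half-way up. Bystander.
- mug_mid (a point): loose blue mug 85 mm tall, 76 mm across, with a handle towards its +y, standing beside the board; the point is its centre, half-way up. Bystander.
- jar_mid (a point): loose jar with a red lid, 80 mm tall, 64 mm across, standing behind the board; the point is its centre, half-way up. Bystander.
Not all that is in view belongs to the job. What is shaped like the part that bears mill_a_mid but blue or red is not meant.

How it is judged:
By the outcome, as a careful person would: the job done as asked, in the order asked, and still so for the second after the job is handed in, with the robot touching nothing.
It also fails if it takes over 72 s, if anything falls off the work surface, if the arm or the gripper's body presses on something with over 40 N, if the wrist force passes 120 N, or if a joint passes its speed limit or range.

## Working session

There is one attempt and no reset: what is moved stays moved. The work goes in short steps, Python scripts to look and compute and a tool call to move; the robot and the scene stay as the last step left them, time stands still between calls to the robot, and variables do not carry over. Pictures are saved under pics/ and viewed, at most 10 in all, crops included, and the job is handed in when it is done.

Besides the shell and the picture viewer there is one more tool, called after "Request:" as a command line: name --pt "numbers of a row" for each row, then --argument value for the rest. drive_tool: Moves the arm, as the interface text tells. Its arguments: {"type":"object","properties":{"translation":{"type":"array","items":{"type":"array","items":{"type":"number"}}},"spin":{"type":"array","items":{"type":"number"}},"claw":{"type":"array","items":{"type":"number"}},"squeeze":{"type":"number"}},"required":["translation","spin","claw"]}

```bash
mkdir -p pics
cat > h.py <<'E'
import numpy as np, cv2
from plant import state, grab_frame, camera_model, close_job, nose_length
from scipy.spatial.transform import Rotation as R
def pts(name, depth, T=None):
    c=camera_model(name); K=np.array(c["K"])
    v,u=np.mgrid[0:400,0:640]
    P=np.stack([(u-K[0,2])/K[0,0]*depth,(v-K[1,2])/K[1,1]*depth,depth],-1)
    E=np.linalg.inv(np.array(c["extrinsics"])) if T is None else T@np.array(c["T_tool_cam"])
    return P@E[:3,:3].T+E[:3,3]
def tool():
    s=state(); T=np.eye(4); T[:3,:3]=R.from_quat(s["tool_rot"]).as_matrix(); T[:3,3]=s["tcp_pos"]; return T
E
python3 - <<'E'
from h import *
print(nose_length() if callable(nose_length) else nose_length, state()); print(camera_model("top"),camera_model("scene"),camera_model("wrist"))
for n in ("top","scene"):
    p,d=grab_frame(n); cv2.imwrite(f"pics/{n}0.png",p[:,:,::-1]); np.savez(f"{n}0.npz",p=p,d=d)
E
```

```text
0.022 {'clock': 0.0, 'q': array([-1.27809733e+00,  2.45831552e-01,  1.55898467e+00, -5.24687527e-05,
        1.33867863e+00, -1.74103699e-01]), 'joint_velocities': array([ 4.06724292e-04,  1.52050947e-03, -1.96027444e-03,  3.57890278e-04,
        9.69593136e-05, -2.30460471e-03]), 'effort': array([ 2.74300444e-03, -4.15834272e+01, -3.14602304e+01,  6.85932627e-02,
        3.31872341e-02, -1.30656667e-04]), 'tcp_pos': array([ 0.29235198, -0.57992819,  0.22634991]), 'tool_rot': array([ 9.72883491e-01,  2.31293767e-01, -8.18453235e-05, -9.47918713e-04]), 'force': array([ 0.04565204, -0.83309227,  0.0612672 ]), 'ft_torque': array([-0.05233176, -0.02909774,  0.06469346]), 'finger_force': 0.0, 'gripper_width': 1.0014212355398435}
{'K': array([[507.06707704,   0.        , 324.95273729],
       [  0.        , 507.06707704, 201.88770336],
       [  0.        ,   0.        ,   1.        ]]), 'extrinsics': array([[-0.01768802, -0.99981788, -0.00716474, -0.13476868],
       [-0.99175789,  0.01845402, -0.12679013,  0.47407797],
       [ 0.12689925,  0.00486303, -0.99190369,  1.59526555],
       [
[... 292 characters left out ...]
      [ 0.68870654,  0.3654088 , -0.62622656, -0.22586755],
       [-0.54432026, -0.30998052, -0.77950467,  1.64923011],
       [ 0.        ,  0.        ,  0.        ,  1.        ]])} {'K': array([[353.35919348,   0.        , 319.24320286],
       [  0.        , 353.35919348, 202.1901127 ],
       [  0.        ,   0.        ,   1.        ]]), 'T_tool_cam': array([[ 2.63224551e-04, -9.71185738e-01, -2.38323716e-01,
         6.87144117e-02],
       [ 9.99999704e-01,  4.27807623e-04, -6.38862932e-04,
        -6.62937775e-04],
       [ 7.22411271e-04, -2.38323478e-01,  9.71185563e-01,
        -1.58194460e-01],
       [ 0.00000000e+00,  0.00000000e+00,  0.00000000e+00,
         1.00000000e+00]])}
```

View pics/top0.png

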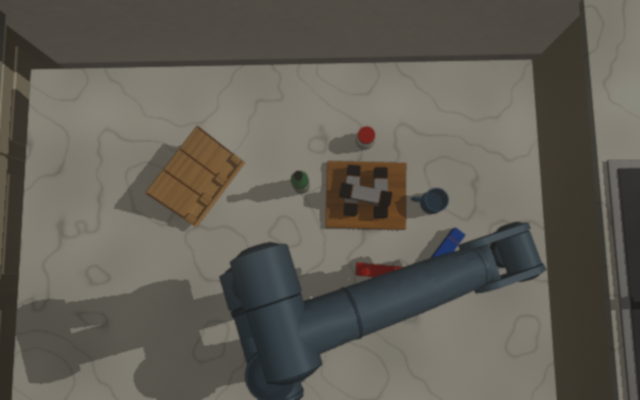

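View pics/scene0.png

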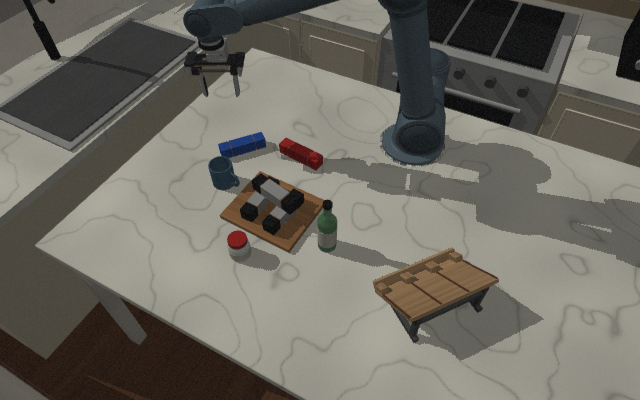

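The top view shows the board at about (366,195) with mill C across A and B. The bottle is at (300,181), the jar at (366,135), the mug at (433,201) and the rack at (195,177), with its blocks on the right/lower side. The red and blue decoys lie apart at (377,270) and (448,243).

```bash
cat > m.py <<'E'
from h import *
def rect(P,name):
    c,s,a=cv2.minAreaRect((P[:,:2]*1000).astype(np.float32))
    if s[0]<s[1]: a+=90; s=s[::-1]
    print(name,len(P),"c",np.round(c,1),"size",np.round(s,1),"ang",round((a+90)%180-90,1),"z",np.round(np.median(P[:,2])*1000,1)); return c,a
E
python3 - <<'E'
from m import *
A={}
for n in ("top","scene"):
    f=np.load(n+"0.npz"); P=pts(n,f["d"]); p=f["p"].astype(int); hsv=cv2.cvtColor(f["p"],cv2.COLOR_RGB2HSV)
    A[n]=P; print(n)
    ok=f["d"]>0
    u=np.zeros((400,640),bool)
    if n=="top":
        u[155:235,320:412]=1
        print("board c",P[225,400],P[165,330])
    else: u[165:255,215:328]=1
    brown=(hsv[...,0]<22)&(hsv[...,1]>90)
    gr=u&ok&(hsv[...,1]<80)
    z=P[...,2]
    rect(P[gr&(z>.092)&(z<.112)],"C")
    g=gr&(z>.05)&(z<.072)
    lab=cv2.connectedComponentsWithStats(g.astype(np.uint8))
    for i in range(1,lab[0]):
        if lab[2][i,4]>25: rect(P[lab[1]==i],f"AB{i}")
    r=np.zeros_like(u)
    if n=="top": r[120:232,140:250]=1
    else: r[240:345,365:505]=1
    Q=P[r&ok&brown&(z>.02)]
    m=np.median(Q,0); w=Q
    for k in range(15):
        c=w.mean(0); nrm=np.linalg.svd(w-c)[2][2]; nrm*=np.sign(nrm[2]); e=(Q-c)@nrm; w=Q[abs(e)<(.02 if k<5 else .006)]
    xu=-nrm[:2]/np.linalg.norm(nrm[:2]); yu=np.array([-xu[1],xu[0]])
    print("rack tilt",np.degrees(np.arccos(nrm[2])),"uphill ang",np.degrees(np.arctan2(xu[1],xu[0])),len(Q),len(w))
    s=w[:,:2]@xu; t=w[:,:2]@yu
    print("w bed s",np.percentile(s,[0.5,99.5]),"t",np.percentile(t,[.5,99.5]),"zrange",w[:,2].min(),w[:,2].max()); rect(w,"bed"); rect(Q,"all")
    print("plane z=",nrm,c)
    for nm,mk in (("green",(hsv[...,0]>40)&(hsv[...,0]<85)&(hsv[...,1]>70)),("red",((hsv[...,0]<6)|(hsv[...,0]>174))&(hsv[...,1]>150)),("blue",(hsv[...,0]>95)&(hsv[...,0]<125)&(hsv[...,1]>90))):
        lab=cv2.connectedComponentsWithStats((mk&ok&(z<.25)&(z>0.015)).astype(np.uint8))
        for i in range(1,lab[0]):
            if lab[2][i,4]>60: q=P[lab[1]==i]; print(nm,lab[3][i],lab[2][i,4],np.median(q,0),q[:,2].max())
E
```

```text
top
board c [ 0.39436925 -0.38337888  0.01195658] [ 0.59571631 -0.16193467  0.00892921]
C 636 c [ 487.9 -267.4] size [153.3  43.4] ang 77.4 z 100.8
AB1 199 c [ 552.3 -232.2] size [59.5 41.3] ang -2.0 z 59.3
AB2 252 c [ 538.5 -318.9] size [72.1 38.9] ang -2.8 z 59.2
AB3 183 c [ 452.9 -221.9] size [49.7 47.8] ang -12.1 z 59.0
AB7 139 c [ 440.  -314.4] size [41.6 40.8] ang 89.4 z 58.8
rack tilt 35.09891647233087 uphill ang 53.32675166054189 4994 3828
w bed s [0.47364825 0.61767551] t [-0.41407441 -0.16151576] zrange 0.023675524532783987 0.13527003679275018
bed 3828 c [556.4 265. ] size [255.8 148.8] ang -37.0 z 84.1
all 4994 c [550.5 256.6] size [257.1 169.3] ang -37.1 z 75.5
plane z= [-0.34341307 -0.46117319  0.81816059] [0.55959866 0.27145695 0.08308358]
green [301.1557377  181.20491803] 122 [ 0.5204589  -0.07617834  0.13399314] 0.15417305472665688
red [366.04639175 134.61340206] 194 [ 0.67609852 -0.27722907  0.07920562] 0.09077186180330354
red [372.69774011 269.29096045] 354 [ 0.25547254 -0.28619494  0.04077061] 0.05123589942761675
blue [449.74043716 242.20765027] 366 [ 0.33302584 -0
[... 557 characters left out ...]
665 0.13403584632877275
bed 3767 c [556.3 263.9] size [262.5 157. ] ang -36.4 z 89.6
all 4848 c [551.7 257.4] size [262.9 172.9] ang -36.7 z 77.6
plane z= [-0.33828223 -0.45310004  0.82478208] [0.56651316 0.26883724 0.08727131]
green [326.         222.92857143] 280 [ 0.54753902 -0.06022563  0.13156517] 0.18655141970162792
red [300.6761745  152.52684564] 596 [ 0.260755   -0.30929318  0.04046849] 0.04938134326726229
red [236.82181818 239.33818182] 275 [ 0.68152793 -0.27423601  0.08027499] 0.08689863286588784
blue [259.04761905 139.03968254] 126 [ 0.26795045 -0.47160097  0.04010726] 0.0489802256896521
blue [229.05973223 159.27085479] 971 [ 0.43341783 -0.50441171  0.04275181] 0.09079251998501547
```

Request:
drive_tool --pt "5.26 -3.19 0" --pt "5.26 -3.19 0" --pt "5.26 -3.19 0" --pt "5.26 -3.19 0" --pt "5.26 -3.19 0" --pt "5.26 -3.19 0" --pt "5.26 -3.19 0" --pt "5.26 -3.19 0" --pt "5.26 -3.19 0" --spin '[-5.07,-5.07,-5.07,-5.07,-5.07,-5.07,-5.07,-5.07,-5.07]' --claw '[0,0,0,0,0,0,0,0,0]' --squeeze 50

```text
clock: 1.23
tcp_pos: [0.4876, -0.2687, 0.2273]
tool_rot: [0.781, 0.625, -0.0, -0.0]
force: [-0.5, 0.8, 0.4]
gripper_width: 0.999
finger_force: 0.0
```

```bash
cat >> m.py <<'E'
def look(fn, zlo, zhi, minn=300):
    T=tool(); p,d=grab_frame("wrist"); cv2.imwrite(f"pics/{fn}.png",p[:,:,::-1]); np.savez(fn+".npz",p=p,d=d,T=T)
    P=pts("wrist",d,T); hsv=cv2.cvtColor(p,cv2.COLOR_RGB2HSV); z=P[...,2]
    x,y=P[...,0],P[...,1]
    g=(d>0)&(z>zlo)&(z<zhi)&(x>.39)&(x<.61)&(y>-.41)&(y<-.13)
    g=cv2.morphologyEx(g.astype(np.uint8),cv2.MORPH_OPEN,np.ones((5,5)))
    lab=cv2.connectedComponentsWithStats(g)
    for i in range(1,lab[0]):
        if lab[2][i,4]>minn: rect(P[lab[1]==i],f"comp{i}")
    s=state(); th=np.degrees(np.arctan2(T[1,0],T[0,0])); print("t",s["clock"],"tcp",s["tcp_pos"],"theta",th,"q6",np.degrees(s["q"][5]),"q1",np.degrees(s["q"][0]),"F",s["force"],"M",s["ft_torque"])
    return P,p
def go(x,y,z,th):
    T=tool(); e=T[:3,:3].T@(np.array([x,y,z])-T[:3,3]); a=np.degrees(np.arctan2(T[1,0],T[0,0]))
    print("units",np.round(e/.06,2),"spin",np.round((a-th)/10,2),"theta",a)
E
python3 - <<'E'
from m import *
look("w1",.09,.112);
E
```

```text
comp1 9421 c [ 486.7 -267.3] size [158.7  42.1] ang 77.6 z 102.9
t 1.275 tcp [ 0.4875638  -0.26872735  0.22733038] theta 77.33432503361503 q6 -27.84724483287249 q1 -40.527457277780606 F [ 0.09852714  0.18991577 -0.0777315 ] M [ 0.05716908 -0.04298385  0.03342957]
```

View pics/w1.png

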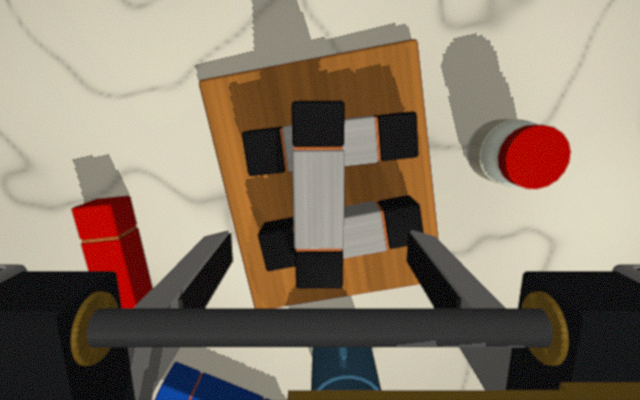

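C lies centred at x≈318 in the wrist view, with its caps at y≈122 and 269. It is aligned with the tool, so I'm grasping it at the middle.

Request:
drive_tool --pt "0.02 -0.02 1.6" --pt "0.02 -0.02 2.3" --pt "0.02 -0.02 2.3" --pt "0.02 -0.02 2.3" --pt "0.02 -0.02 2.3" --pt "0.02 -0.02 2.3" --pt "0.02 -0.02 2.3" --pt "0.02 -0.02 2.3" --pt "0.02 -0.02 1.3" --pt "0.02 -0.02 1.3" --pt "0.02 -0.02 1.3" --pt "0.02 -0.02 1.3" --spin '[0,0,0,0,0,0,0,0,0,0,0,0]' --claw '[0,0,0,0,1,1,1,1,1,1,1,1]' --squeeze 50

```text
clock: 2.78
tcp_pos: [0.4865, -0.2654, 0.1479]
tool_rot: [0.78, 0.626, -0.0, -0.001]
force: [0.5, -0.2, -0.7]
gripper_width: 0.185
finger_force: 0.0
```

```bash
cat > tq.py <<'E'
from m import *
s=state(); T=tool(); th=np.degrees(np.arctan2(T[1,0],T[0,0]))
print(s["clock"],s["tcp_pos"],"th",th,"F",s["force"],"M tool",T[:3,:3].T@s["ft_torque"],"w",s["gripper_width"],s["finger_force"])
E
python3 tq.py
```

```text
2.775 [ 0.48651462 -0.26538728  0.14787859] th 77.44466674907802 F [ 0.45329885 -0.15878492 -0.7433627 ] M tool [-0.11419257  0.00302283  0.01667393] w 0.18452869467739783 0.0
```

Request:
drive_tool --pt "0 0 -1.3" --pt "0 0 -1.3" --pt "0 0 -1.3" --pt "0 0 -1.3" --pt "0 0 -1.3" --pt "0 0 -1.3" --spin '[0,0,0,0,0,0]' --claw '[0,0,0,0,0,0]'

```text
clock: 3.52
tcp_pos: [0.4869, -0.2658, 0.2263]
tool_rot: [0.78, 0.626, -0.0, -0.001]
force: [0.3, 0.8, 0.2]
gripper_width: 0.79
finger_force: 0.0
```

Run:
```python
from m import *
look("w2",.09,.112); print(state()["gripper_width"])
```

```text
comp1 9505 c [ 486.3 -267.2] size [159.6  42.1] ang 77.9 z 102.9
t 3.575 tcp [ 0.48703906 -0.26586186  0.22661775] theta 77.44457862094721 q6 -27.781694869320138 q1 -40.3374981389941 F [-0.08838939 -0.4257641   0.10936716] M [-0.04959675 -0.09749351 -0.00409917]
0.8299802474558543
```

View pics/w2.png

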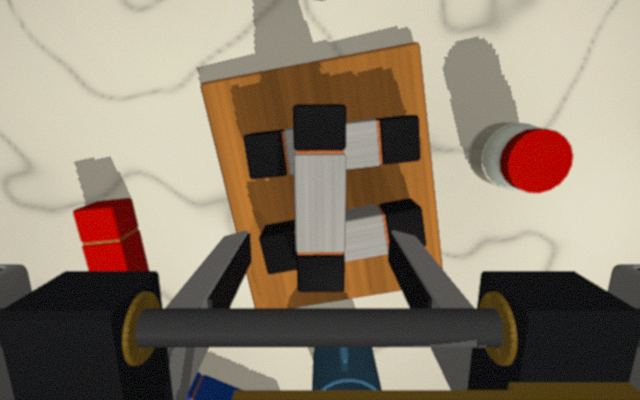

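The mill hasn't moved. The fingers only need more time to close, so I'll pre-close and retry.

Request:
drive_tool --pt "-0.02 0 1.5" --pt "-0.02 0 2.3" --pt "-0.02 0 2.3" --pt "-0.02 0 2.3" --pt "-0.02 0 2.3" --pt "-0.02 0 2.3" --pt "-0.02 0 2.3" --pt "-0.02 0 2.3" --pt "-0.02 0 2.3" --pt "-0.02 0 2.3" --spin '[-0.04,-0.04,-0.04,-0.04,-0.04,-0.04,-0.04,-0.04,-0.04,-0.04]' --claw '[0.3,0.3,0.3,1,1,1,1,1,1,1]' --squeeze 55

```text
clock: 4.82
tcp_pos: [0.4881, -0.2683, 0.0922]
tool_rot: [0.778, 0.628, 0.0, 0.002]
force: [-1.7, 0.4, 7.1]
gripper_width: 0.441
finger_force: 54.9
```

Request:
drive_tool --pt "0 0 -0.3" --pt "0 0 -1" --pt "0 0 -1" --pt "0 0 -1" --pt "0 0 -1" --spin '[0,0,0,0,0]' --claw '[1,1,1,1,1]'

```text
clock: 5.45
tcp_pos: [0.486, -0.2663, 0.1474]
tool_rot: [0.778, 0.628, -0.0, -0.002]
force: [-0.4, 0.5, -4.2]
gripper_width: 0.443
finger_force: 54.9
```

```bash
python3 tq.py
```

```text
5.45 [ 0.48600557 -0.26633193  0.14737418] th 77.84590109452746 F [-0.36795889  0.49323223 -4.2483193 ] M tool [-0.08426682  0.148764    0.04895647] w 0.44331955248121513 54.93099868297577
```

Request:
drive_tool --pt "0 0 -1.0" --pt "0 0 -2.35" --pt "0 0 -2.35" --pt "1 -0.22 -2.35" --pt "2 -0.44 -2.35" --pt "3 -0.66 -2.35" --pt "4 -0.88 -2.35" --pt "5 -1.1 -2.35" --pt "6 -1.32 -2.35" --pt "7 -1.54 -2.35" --pt "8 -1.76 -2.35" --pt "8.7 -1.92 -2.35" --spin '[0,0,0,0,0.3,0.6,0.9,1.2,1.5,1.8,2.1,2.45]' --claw '[1,1,1,1,1,1,1,1,1,1,1,1]'

```text
clock: 6.95
tcp_pos: [0.4828, 0.2695, 0.2871]
tool_rot: [0.894, 0.449, -0.002, -0.0]
force: [1.5, -0.2, -3.9]
gripper_width: 0.444
finger_force: 54.9
```

Request:
drive_tool --pt "0 0 0" --pt "0 0 0" --pt "0 0 0" --spin '[0,0,0]' --claw '[1,1,1]'

```text
clock: 7.32
tcp_pos: [0.4843, 0.2662, 0.2894]
tool_rot: [0.894, 0.448, -0.001, -0.0]
force: [0.5, -0.3, -3.9]
gripper_width: 0.444
finger_force: 54.9
```

```bash
python3 tq.py
python3 - <<'E'
from m import *
T=tool(); p,d=grab_frame("wrist"); cv2.imwrite("pics/w3.png",p[:,:,::-1]); np.savez("w3.npz",p=p,d=d,T=T)
P=pts("wrist",d,T); hsv=cv2.cvtColor(p,cv2.COLOR_RGB2HSV)
Q=P[(d>0)&(hsv[...,0]<22)&(hsv[...,1]>90)&(P[...,2]>.02)&(P[...,2]<.16)]
w=Q
for k in range(15):
    c=w.mean(0); n=np.linalg.svd(w-c,full_matrices=False)[2][2]; n*=np.sign(n[2]); w=Q[abs((Q-c)@n)<(.02 if k<5 else .004)]
xu=-n[:2]/np.linalg.norm(n[:2]); yu=np.array([-xu[1],xu[0]])
print(len(Q),len(w),"tilt",np.degrees(np.arccos(n[2])),"ang",np.degrees(np.arctan2(xu[1],xu[0])),n,c)
s=w[:,:2]@xu;t=w[:,:2]@yu;print(np.percentile(s,[.5,99.5]),np.percentile(t,[.5,99.5]))
rect(w,"bed");rect(Q,"all")
Z=(Q-c)@n; b=Q[(Z>.012)&(Z<.022)]; print("blocks s",np.percentile(b[:,:2]@xu,[1,50,99])); print(np.histogram(b[:,:2]@yu,40))
E
```

```text
7.325 [0.4842775 0.2661929 0.2894254] th 53.263644791399074 F [ 0.48917517 -0.2963944  -3.9472364 ] M tool [-0.05475584  0.11820095  0.02996372] w 0.44414595841497667 54.93081092834473
29750 25135 tilt 34.81436381878971 ang 53.30101167023517 [-0.34118771 -0.4577553   0.82100611] [0.59005016 0.27066609 0.09818559]
[0.47286703 0.618886  ] [-0.41496197 -0.15872441]
bed 25135 c [555.8 265.4] size [259.3 149.4] ang -36.7 z 104.9
all 29750 c [604.4 114.6] size [615.9 280.8] ang -69.5 z 99.9
blocks s [0.46063091 0.47369304 0.49423244]
(array([139, 141, 150, 133,  35,  36,  35,  35,  34,  34,  35,  70, 145,
       150, 147, 158,  37,  38,  34,  36,   5,   0,   0,   0,   0,   0,
         0,   0,   0,   0,   0,   0,   0,   0,   0,   0,   0,  59, 145,
       139]), array([-0.41517358, -0.4087529 , -0.40233223, -0.39591156, -0.38949088,
       -0.38307021, -0.37664954, -0.37022886, -0.36380819, -0.35738752,
       -0.35096684, -0.34454617, -0.3381255 , -0.33170482, -0.32528415,
       -0.31886348, -0.3124428 , -0.30602213, -0.29960146, -0.29318078,
       -0.28676011, -0.28033944, -0.27391876, -0.26749809, -0.26107742,
       -0.25465674, -0.24823607, -0.24181539, -0.23539472, -0.22897405,
       -0.22255337, -0.2161327 , -0.20971203, -0.20329135, -0.19687068,
       -0.19045001, -0.18402933, -0.17760866, -0.17118799, -0.16476731,
       -0.15834664]))
```

View pics/w3.png

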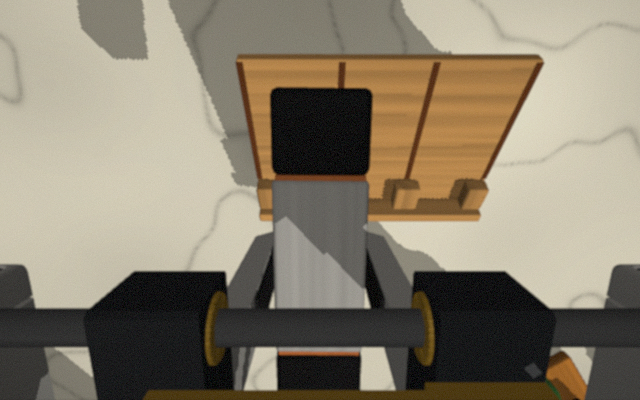

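Torque says C's heavy end is at tool −x, which is already downhill. The wrist view shows the rack bed at x 240–540, y 55–215, with the blocks near y≈195. I'm lowering C onto the left slot so it pivots in the grip.

Request:
drive_tool --pt "0.45 -0.37 0.5" --pt "0.45 -0.37 1.3" --pt "0.45 -0.37 2.0" --pt "0.45 -0.37 2.0" --pt "0.45 -0.37 2.1" --pt "0.45 -0.37 2.25" --pt "0.45 -0.37 2.4" --pt "0.45 -0.37 2.55" --pt "0.45 -0.37 2.7" --pt "0.45 -0.37 2.85" --pt "0.45 -0.37 3.0" --pt "0.45 -0.37 3.0" --spin '[0,0,0,0,0,0,0,0,0,0,0,0]' --claw '[1,1,1,1,1,1,1,1,1,1,1,1]' --squeeze 30

```text
clock: 8.88
tcp_pos: [0.4822, 0.3024, 0.1098]
tool_rot: [0.894, 0.449, -0.001, -0.0]
force: [-0.1, -0.6, -3.6]
gripper_width: 0.446
finger_force: 30.0
```

```bash
python3 tq.py
python3 - <<'E'
from m import *
p,d=grab_frame("scene"); cv2.imwrite("pics/s1.png",cv2.resize(p[200:360,340:540,::-1],(800,640))[:600])
E
```

```text
8.875 [0.48224226 0.30236404 0.10982544] th 53.35567507975616 F [-0.08096982 -0.61626696 -3.56139719] M tool [-0.00494834  0.08139069  0.00836816] w 0.4456274418089437 29.997934699058533
```

View pics/s1.png

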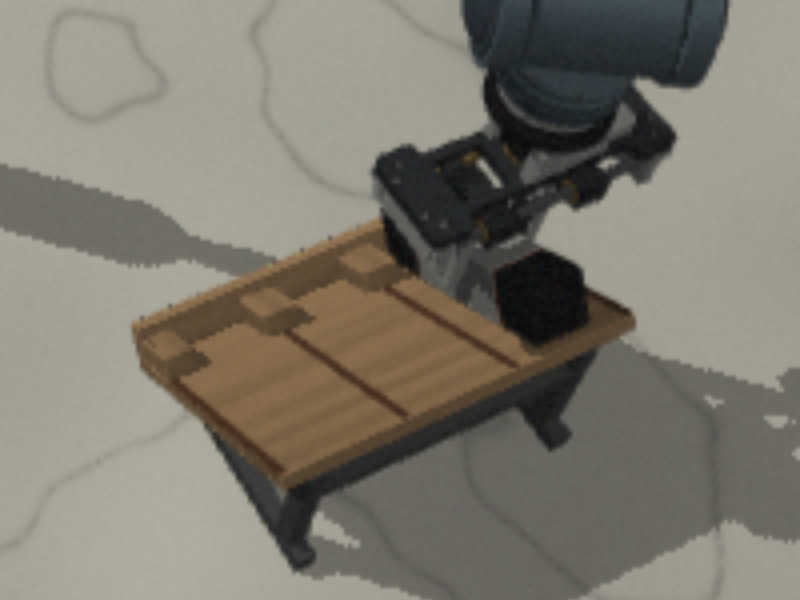

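Request:
drive_tool --pt "0 0 0.05" --pt "0 0 0.07" --pt "-0.04 0 0.1" --pt "-0.07 0 0.12" --pt "-0.07 0 0.12" --spin '[0,0,0,0,0]' --claw '[1,1,1,1,1]' --squeeze 20

```text
clock: 9.55
tcp_pos: [0.4818, 0.2999, 0.1066]
tool_rot: [0.893, 0.449, 0.002, 0.0]
force: [-3.3, -1.5, 10.7]
gripper_width: 0.447
finger_force: 20.0
```

```bash
python3 tq.py
```

```text
9.55 [0.48178369 0.29988095 0.10661161] th 53.39223716157648 F [-3.26224123 -1.52584381 10.6561368 ] M tool [ 0.41862983 -0.5476706  -0.06854199] w 0.4469840492909356 20.00185489654541
```

Request:
drive_tool --pt "0 0 -0.03" --pt "0 0 -0.03" --pt "0 0 -0.03" --pt "0 0 -1" --pt "0 0 -2.2" --pt "0 0 -2.2" --pt "0 0 -2.2" --spin '[0,0,0,0,0,0,0]' --claw '[0.35,0.35,0.35,0.35,0.35,0.35,0.35]'

```text
clock: 10.42
tcp_pos: [0.4801, 0.2989, 0.2352]
tool_rot: [0.894, 0.449, 0.0, 0.0]
force: [0.0, -0.3, 0.0]
gripper_width: 0.651
finger_force: 0.0
```

```bash
cat > chk.py <<'E'
import sys
from m import *
T=tool(); p,d=grab_frame("wrist"); cv2.imwrite(f"pics/{sys.argv[1]}.png",p[:,:,::-1])
P=pts("wrist",d,T); hsv=cv2.cvtColor(p,cv2.COLOR_RGB2HSV)
xu=np.array([.5976,.8018]); yu=np.array([-.8018,.5976]); c,s=np.cos(np.radians(35)),np.sin(np.radians(35))
a=P[...,:2]@xu-.476; b=P[...,:2]@yu+.287; h=P[...,2]-.033
X=a*c+h*s; Z=-a*s+h*c
for nm,t in (("L",.08),("M",0),("R",-.08)):
    m=(d>0)&(abs(b-t)<.04)&(X>.01)&(X<.2)&(Z>.03)&(Z<.055)
    if m.sum()>200: print(nm,m.sum(),"X",np.percentile(X[m],[1,99]),"Z",np.percentile(Z[m],[5,50,95]),"y",np.percentile(b[m]-t,[1,99]),"zfit",np.polyfit(X[m],Z[m],1))
print(state()["clock"],state()["tcp_pos"])
E
python3 chk.py w4
```

```text
L 6961 X [0.01329919 0.15758365] Z [0.03625608 0.04142135 0.04231192] y [-0.01999985  0.02087489] zfit [-0.01619218  0.04255658]
10.475 [0.4793608  0.29854129 0.2335639 ]
```

View pics/w4.png

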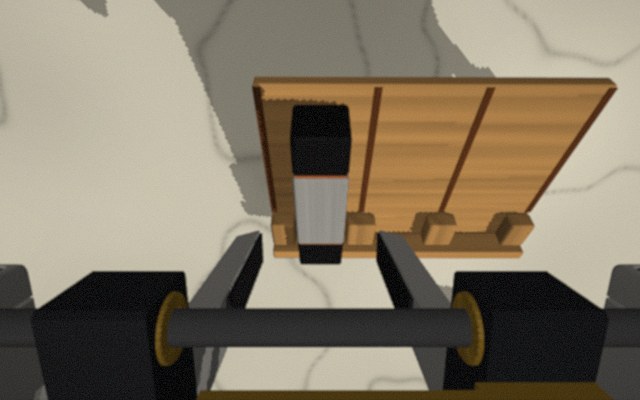

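C lies flat in the left slot, with its lower end at the ledge (pixels 290–350, y 105–262). Next I look at A and B.

Request:
drive_tool --pt "0 0 -0.9" --pt "-0.8 0.64 -0.9" --pt "-1.6 1.27 -0.9" --pt "-2.4 1.9 -0.9" --pt "-3.2 2.54 -0.9" --pt "-4.0 3.18 -0.9" --pt "-4.8 3.81 -0.9" --pt "-5.6 4.45 -0.9" --pt "-6.4 5.08 -0.9" --pt "-7.2 5.7 -0.9" --pt "-7.4 5.9 0" --pt "-7.4 5.9 0" --spin '[0,0.6,1.2,1.8,2.4,3,3.6,4.2,4.8,5.4,5.8,5.8]' --claw '[0.3,0.3,0.3,0.3,0.3,0.3,0.3,0.3,0.3,0.3,0.3,0.3]'

```text
clock: 11.98
tcp_pos: [0.4957, -0.2673, 0.2279]
tool_rot: [0.999, -0.041, -0.006, -0.004]
force: [-1.0, -0.9, -0.3]
gripper_width: 0.704
finger_force: 0.0
```

Request:
drive_tool --pt "0 0 0" --pt "0 0 0" --spin '[0,0]' --claw '[0.3,0.3]'

```text
clock: 12.22
tcp_pos: [0.4999, -0.2682, 0.2371]
tool_rot: [0.999, -0.04, 0.001, 0.001]
force: [0.2, 0.4, 0.3]
gripper_width: 0.701
finger_force: 0.0
```

Run:
```python
from m import *
look("w5",.052,.07)
```

```text
comp1 7006 c [ 506.1 -228.1] size [159.8  42.1] ang -6.0 z 60.9
comp2 6585 c [ 497.3 -318.7] size [159.2  41.9] ang -1.5 z 60.9
t 12.275 tcp [ 0.49994589 -0.26823837  0.23713768] theta -4.544093417361222 q6 54.88432004274269 q1 -39.66453989751052 F [-0.12585558 -1.13136942 -0.96377301] M [0.05923955 0.0517746  0.00283784]
```

Request:
drive_tool --pt "0.05 -0.67 0.8" --pt "0.05 -0.67 1.6" --pt "0.05 -0.67 2.5" --pt "0.05 -0.67 3.15" --pt "0.05 -0.67 3.15" --pt "0.05 -0.67 3.15" --pt "0.05 -0.67 3.15" --pt "0.05 -0.67 3.15" --pt "0.05 -0.67 3.15" --pt "0.05 -0.67 3.15" --spin '[0.15,0.15,0.15,0.15,0.15,0.15,0.15,0.15,0.15,0.15]' --claw '[0.3,0.3,0.3,0.3,0.3,1,1,1,1,1]' --squeeze 55

```text
clock: 13.52
tcp_pos: [0.5066, -0.2294, 0.0483]
tool_rot: [0.999, -0.054, 0.001, 0.001]
force: [-1.5, 1.7, 7.6]
gripper_width: 0.447
finger_force: 55.0
```

Request:
drive_tool --pt "0 0 -0.3" --pt "0 0 -1" --pt "0 0 -2" --pt "0 0 -3" --pt "0 0 -4" --pt "0 0 -4" --pt "0 0 -4" --spin '[0,0,0,0,0,0,0]' --claw '[1,1,1,1,1,1,1]'

```text
clock: 14.4
tcp_pos: [0.5044, -0.2283, 0.2847]
tool_rot: [0.999, -0.054, -0.001, -0.001]
force: [0.2, -0.5, -5.7]
gripper_width: 0.444
finger_force: 55.0
```

```bash
python3 tq.py
```

```text
14.4 [ 0.50440486 -0.22828098  0.28467974] th -6.157732548849914 F [ 0.16891828 -0.51859551 -5.71249469] M tool [ 0.04881122  0.00122497 -0.0092903 ] w 0.44384705335297775 54.997907280921936
```

Request:
drive_tool --pt "0 0 0" --pt "0 0 0" --pt "0 0 0" --spin '[0,0,0]' --claw '[1,1,1]'

```text
clock: 14.78
tcp_pos: [0.505, -0.2287, 0.2852]
tool_rot: [0.999, -0.054, -0.001, -0.001]
force: [0.4, 0.8, -4.0]
gripper_width: 0.445
finger_force: 55.0
```

```bash
python3 tq.py
python3 - <<'E'
from m import *
T=tool()
for i in range(6):
    grab_frame("top"); print(np.round(T[:3,:3].T@state()["ft_torque"],3))
E
```

```text
14.775 [ 0.50503572 -0.22868007  0.28519546] th -6.154947053101466 F [ 0.36057134  0.78734811 -4.04066064] M tool [ 0.02099967  0.09907961 -0.01826651] w 0.4445240162969759 54.99799311161041
[0.022 0.124 0.019]
[0.045 0.046 0.017]
[ 0.07   0.064 -0.024]
[-0.021  0.111  0.02 ]
[0.054 0.145 0.046]
[0.061 0.05  0.004]
```

Request:
drive_tool --pt "0 -0.8 0" --pt "0 -1.6 0" --pt "0 -2.4 0" --pt "0 -3.2 0" --pt "0 -4.0 0" --pt "0 -4.8 0" --pt "-0.1 -5.6 0" --pt "-0.1 -6.4 0" --pt "-0.16 -7.2 0" --pt "-0.16 -8.06 0" --pt "-0.16 -8.06 0" --pt "-0.16 -8.06 0" --spin '[-0.6,-1.2,-1.8,-2.4,-3,-3.6,-4.2,-4.8,-5.4,-5.95,-5.95,-5.95]' --claw '[1,1,1,1,1,1,1,1,1,1,1,1]'

```text
clock: 16.58
tcp_pos: [0.5476, 0.2528, 0.2861]
tool_rot: [0.894, 0.449, -0.0, 0.0]
force: [-0.5, -0.1, -3.6]
gripper_width: 0.444
finger_force: 55.0
```

```bash
python3 tq.py
python3 - <<'E'
from m import *
go(.5469,.2535,.107,53.3)
T=tool()
for i in range(4):
    p,d=grab_frame("wrist"); print(np.round(T[:3,:3].T@state()["ft_torque"],3))
E
```

```text
16.575 [0.54755256 0.25281793 0.28609264] th 53.34455034495149 F [-0.5316596  -0.05679052 -3.64331301] M tool [-0.02532988  0.10332806  0.01456189] w 0.44424279845150066 54.997907280921936
units [ 0.   -0.02  2.98] spin 0.0 theta 53.34455034495149
[-0.037  0.084 -0.029]
[-0.09   0.096  0.021]
[-0.043  0.114  0.013]
[-0.021  0.076  0.   ]
```

Request:
drive_tool --pt "0 -0.02 0.6" --pt "0 -0.02 1.4" --pt "0 -0.02 1.95" --pt "0 -0.02 2.1" --pt "0 -0.02 2.25" --pt "0 -0.02 2.4" --pt "0 -0.02 2.55" --pt "0 -0.02 2.7" --pt "0 -0.02 2.85" --pt "0 -0.02 2.95" --pt "-0.03 -0.02 3.02" --pt "-0.06 -0.02 3.06" --spin '[0,0,0,0,0,0,0,0,0,0,0,0]' --claw '[1,1,1,1,1,1,1,1,1,1,1,1]' --squeeze 30

```text
clock: 18.27
tcp_pos: [0.5456, 0.2509, 0.1036]
tool_rot: [0.894, 0.449, 0.001, 0.0]
force: [-0.3, 0.4, 0.3]
gripper_width: 0.446
finger_force: 30.0
```

Request:
drive_tool --pt "0 0 0" --pt "0 0 0" --spin '[0,0]' --claw '[1,1]' --squeeze 20

```text
clock: 18.52
tcp_pos: [0.545, 0.2506, 0.1029]
tool_rot: [0.894, 0.449, 0.0, 0.0]
force: [0.9, -1.5, -0.0]
gripper_width: 0.446
finger_force: 20.0
```

Request:
drive_tool --pt "0 0 0.03" --pt "0 0 0.06" --pt "0 0 0.06" --spin '[0,0,0]' --claw '[1,1,1]'

```text
clock: 18.9
tcp_pos: [0.5451, 0.2507, 0.1027]
tool_rot: [0.893, 0.449, -0.0, 0.001]
force: [-7.5, -5.3, 18.4]
gripper_width: 0.447
finger_force: 20.0
```

Firm bed contact. Releasing A and checking it from above.

Request:
drive_tool --pt "0 0 -0.06" --pt "0 0 -0.06" --pt "0 0 -0.06" --pt "0 0 -1" --pt "0 0 -2.2" --pt "0 0 -2.2" --pt "0 0 -2.2" --spin '[0,0,0,0,0,0,0]' --claw '[0.36,0.36,0.36,0.36,0.36,0.36,0.36]'

```text
clock: 19.77
tcp_pos: [0.5445, 0.2508, 0.2311]
tool_rot: [0.894, 0.449, 0.0, 0.0]
force: [-0.4, -0.7, -0.4]
gripper_width: 0.642
finger_force: 0.0
```

```bash
python3 chk.py w6
python3 - <<'E'
from m import *
go(.497,-.27,.29,-4)
E
```

```text
L 6822 X [0.02430161 0.1576974 ] Z [0.0334952  0.04142873 0.04234617] y [-0.02071242  0.02007206] zfit [-0.02004021  0.04278939]
M 7148 X [0.0132138 0.1574561] Z [0.03610964 0.04151454 0.04237752] y [-0.02001245  0.02079454] zfit [-0.01648738  0.04265834]
19.825 [0.54375316 0.25061957 0.22942516]
units [-7.43  4.55 -1.  ] spin 5.73 theta 53.347645609795705
```

Request:
drive_tool --pt "0 0 -1.0" --pt "-0.9 0.56 -1" --pt "-1.7 1.06 -1" --pt "-2.5 1.56 -1" --pt "-3.3 2.06 -1" --pt "-4.1 2.56 -1" --pt "-4.9 3.06 -1" --pt "-5.7 3.56 -1" --pt "-6.5 4.06 -1" --pt "-7.3 4.56 -1" --pt "-8.07 5.04 -0.5" --pt "-8.07 5.04 0" --spin '[0,0.6,1.2,1.8,2.4,3,3.6,4.2,4.8,5.3,5.48,5.48]' --claw '[0.3,0.3,0.3,0.3,0.3,0.3,0.3,0.3,0.3,0.3,0.3,0.3]'

```text
clock: 21.32
tcp_pos: [0.4963, -0.3208, 0.2272]
tool_rot: [1.0, -0.015, -0.002, -0.001]
force: [-0.7, 0.3, -0.2]
gripper_width: 0.702
finger_force: 0.0
```

Request:
drive_tool --pt "0 0 0" --pt "0 0 0" --spin '[0,0]' --claw '[0.3,0.3]'

```text
clock: 21.58
tcp_pos: [0.4981, -0.3176, 0.2308]
tool_rot: [1.0, -0.012, -0.0, -0.0]
force: [0.5, -0.4, 1.2]
gripper_width: 0.701
finger_force: 0.0
```

Run:
```python
from m import *
look("w7",.052,.07); go(.4973,-.3187,.048,-1.5)
```

```text
comp1 7155 c [ 497. -319.] size [158.7  42. ] ang -1.5 z 61.0
t 21.625 tcp [ 0.49854605 -0.31784148  0.23181317] theta -1.4133324351398495 q6 47.90142265738489 q1 -43.49839919857157 F [0.55154635 0.3591674  0.34507434] M [ 0.07353267  0.03250575 -0.02503315]
units [-0.02  0.01  3.06] spin 0.01 theta -1.400150126478178
```

Request:
drive_tool --pt "-0.02 0.02 0.8" --pt "-0.02 0.02 1.6" --pt "-0.02 0.02 2.4" --pt "-0.02 0.02 3.05" --pt "-0.02 0.02 3.05" --pt "-0.02 0.02 3.05" --pt "-0.02 0.02 3.05" --pt "-0.02 0.02 3.05" --pt "-0.02 0.02 3.05" --pt "-0.02 0.02 3.05" --spin '[0,0,0,0,0,0,0,0,0,0]' --claw '[0.3,0.3,0.3,0.3,0.3,1,1,1,1,1]' --squeeze 55

```text
clock: 22.88
tcp_pos: [0.498, -0.32, 0.0502]
tool_rot: [1.0, -0.013, 0.001, 0.001]
force: [-0.9, 2.0, 6.7]
gripper_width: 0.444
finger_force: 55.0
```

Request:
drive_tool --pt "0 0 -0.3" --pt "0 0 -1" --pt "0 0 -2" --pt "0 0 -3" --pt "0 0 -4" --pt "0 0 -4" --pt "0 0 -4" --pt "0 0 -4" --pt "0 0 -4" --spin '[0,0,0,0,0,0,0,0,0]' --claw '[1,1,1,1,1,1,1,1,1]'

```text
clock: 24.0
tcp_pos: [0.4961, -0.3188, 0.2857]
tool_rot: [1.0, -0.013, -0.002, -0.001]
force: [-0.1, -0.5, -3.8]
gripper_width: 0.441
finger_force: 55.0
```

```bash
python3 tq.py
python3 - <<'E'
from m import *
T=tool()
for i in range(7):
    grab_frame("top"); print(np.round(T[:3,:3].T@state()["ft_torque"],3))
print(state()["q"]); go(.611,.2057,.285,53.3)
E
```

```text
24.0 [ 0.49611687 -0.31876544  0.28569035] th -1.4615793493013542 F [-0.14010535 -0.49808195 -3.83338274] M tool [ 0.03606906 -0.17735919  0.05398647] w 0.44127232381018683 54.99784469604492
[ 0.021 -0.133 -0.001]
[ 0.008 -0.204  0.001]
[ 0.037 -0.143  0.028]
[ 0.02  -0.152 -0.006]
[ 0.065 -0.167 -0.009]
[ 0.043 -0.131  0.003]
[ 0.054 -0.215  0.007]
[-7.63091663e-01  6.24856974e-02  1.65105312e+00  3.37702772e-05
  1.42813731e+00  8.33097858e-01]
units [ 1.68 -8.8   0.05] spin -5.48 theta -1.4551979406578477
```

B's torque is clearly reversed, so its heavy end is at tool +x. It has to be turned to theta = 233.3 degrees.

Request:
drive_tool --pt "0.15 -0.8 0" --pt "0.3 -1.6 0" --pt "0.45 -2.4 0" --pt "0.6 -3.2 0" --pt "0.75 -4.0 0" --pt "0.9 -4.8 0" --pt "1.05 -5.6 0" --pt "1.2 -6.4 0" --pt "1.35 -7.2 0" --pt "1.5 -8.0 0" --pt "1.68 -8.8 0" --pt "1.68 -8.8 0" --spin '[-0.98,-1.96,-2.94,-3.92,-4.9,-5.88,-6.86,-7.84,-8.82,-9.8,-10.78,-11.76]' --claw '[1,1,1,1,1,1,1,1,1,1,1,1]'

```text
clock: 25.85
tcp_pos: [0.6111, 0.2091, 0.2878]
tool_rot: [0.525, 0.851, 0.0, -0.0]
force: [0.2, -1.0, -4.6]
gripper_width: 0.444
finger_force: 55.0
```

Request:
drive_tool --pt "0 0 0" --pt "0 0 0" --pt "0 0 0" --pt "0 0 0" --pt "0 0 0" --pt "0 0 0" --pt "0 0 0" --pt "0 0 0" --pt "0 0 0" --pt "0 0 0" --pt "0 0 0" --pt "0 0 0" --spin '[-0.98,-1.96,-2.94,-3.92,-4.9,-5.88,-6.86,-7.84,-8.82,-9.8,-10.78,-11.7]' --claw '[1,1,1,1,1,1,1,1,1,1,1,1]'

```text
clock: 27.35
tcp_pos: [0.6112, 0.2061, 0.2882]
tool_rot: [-0.45, 0.893, 0.0, 0.0]
force: [0.1, 0.8, -3.9]
gripper_width: 0.441
finger_force: 55.0
```

Request:
drive_tool --pt "0 0 0" --pt "0 0 0" --pt "0 0 0" --spin '[0,0,0]' --claw '[1,1,1]'

```text
clock: 27.72
tcp_pos: [0.611, 0.206, 0.2881]
tool_rot: [-0.447, 0.895, 0.0, 0.0]
force: [-0.6, 0.1, -4.0]
gripper_width: 0.442
finger_force: 55.0
```

```bash
python3 tq.py
python3 - <<'E'
from m import *
print(state()["q"]); go(.6111,.2057,.107,-126.7)
E
```

```text
27.725 [0.61104619 0.20595172 0.28807734] th -126.92661437247526 F [-0.59883476  0.11612624 -3.95594477] M tool [-0.00477297 -0.29919828  0.04793874] w 0.44210751460174214 54.99790012836456
[ 1.49529822e-01  1.90545495e-01  1.51063332e+00  9.39395734e-05
  1.44027490e+00 -2.34758405e+00]
units [ 0.   -0.    3.02] spin -0.02 theta -126.92661437247526
```

Request:
drive_tool --pt "0 0 0.6" --pt "0 0 1.4" --pt "0 0 1.98" --pt "0 0 2.1" --pt "0 0 2.25" --pt "0 0 2.4" --pt "0 0 2.55" --pt "0 0 2.7" --pt "0 0 2.85" --pt "0 0 2.98" --pt "0.03 0 3.05" --pt "0.06 0 3.1" --spin '[-0.02,-0.02,-0.02,-0.02,-0.02,-0.02,-0.02,-0.02,-0.02,-0.02,-0.02,-0.02]' --claw '[1,1,1,1,1,1,1,1,1,1,1,1]' --squeeze 30

```text
clock: 29.22
tcp_pos: [0.6118, 0.2038, 0.1068]
tool_rot: [-0.449, 0.894, -0.001, 0.003]
force: [-5.3, 0.5, 19.0]
gripper_width: 0.445
finger_force: 30.0
```

Request:
drive_tool --pt "0 0 0" --pt "0 0 0.03" --pt "0 0 0.03" --spin '[0,0,0]' --claw '[1,1,1]' --squeeze 20

```text
clock: 29.6
tcp_pos: [0.6118, 0.2036, 0.1066]
tool_rot: [-0.449, 0.894, -0.001, 0.003]
force: [-7.9, -2.5, 21.0]
gripper_width: 0.445
finger_force: 20.0
```

Request:
drive_tool --pt "0 0 -0.05" --pt "0 0 -0.05" --pt "0 0 -0.05" --pt "0 0 -0.05" --pt "0 0 -1" --pt "0 0 -2.2" --pt "0 0 -2.2" --pt "0 0 -2.2" --spin '[0,0,0,0,0,0,0,0]' --claw '[1,0.36,0.36,0.36,0.36,0.36,0.36,0.36]' --squeeze 8

```text
clock: 30.6
tcp_pos: [0.609, 0.2031, 0.2325]
tool_rot: [-0.449, 0.894, -0.0, 0.0]
force: [0.5, -0.6, -0.3]
gripper_width: 0.639
finger_force: 0.0
```

```bash
python3 chk.py w8
```

```text
L 8887 X [0.01171954 0.14495335] Z [0.03513563 0.04123814 0.04243797] y [-0.02061755  0.02044653] zfit [0.00095899 0.04057728]
M 7925 X [0.0114135  0.15376733] Z [0.03928712 0.04134319 0.0424958 ] y [-0.02028207  0.02073658] zfit [0.00259463 0.04087722]
R 9060 X [0.01203396 0.15703926] Z [0.03978493 0.04138351 0.04250633] y [-0.02084713  0.02003681] zfit [-0.00208018  0.04145784]
30.65 [0.60815016 0.20294935 0.23069565]
```

View pics/w8.png

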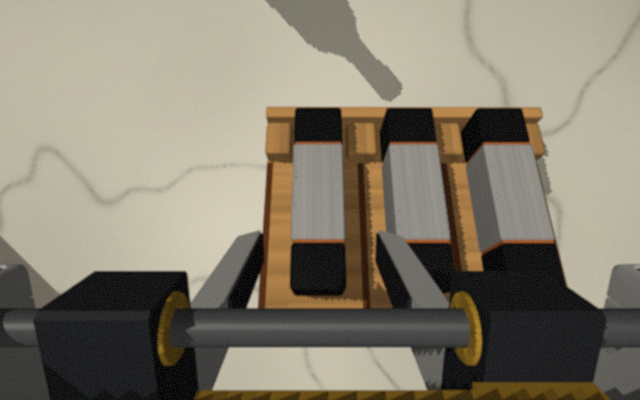

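All three mills lie flat in their slots, with their lower ends at the ledge (y≈108 in the view). The gripper is clear, so I'm handing the job in.

Request:
drive_tool --pt "0 0 -0.8" --pt "0 0 -0.8" --pt "0 0 -0.8" --spin '[0,0,0]' --claw '[0.36,0.36,0.36]'

```text
clock: 31.02
tcp_pos: [0.608, 0.2029, 0.2777]
tool_rot: [-0.449, 0.894, 0.001, -0.002]
force: [-0.7, 0.4, -0.2]
gripper_width: 0.642
finger_force: 0.0
```

```bash
python3 -c "
from plant import close_job
print(close_job())"
```

```text
the job is handed in; nothing more can be done
None
```

All three mills are released flat on the rack, one per slot, each with the end the wrist torque showed as heavy down at the ledge; handed in at about 31 s with no drops (no final check picture of the bottle, mug and jar, and no verdict came back).

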